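# Load the slide carrier under the dock's leaf spring

## Robot

A 6-joint arm with a two-finger parallel gripper is mounted at the origin on a cart in front of the work surface, level with it; the furniture and walls round the work are solid. World frame = base frame: x ahead of the robot, y to its left, z up, the work surface at z = 0. Lengths are in m, angles in rad, forces in N, time in s.
With the tool pointing down it reaches from about 0.225 to 0.875 m from the base axis. Payload 3.4 kg.
Tool frame: the origin (TCP) lies at the very end of the fingers, on their centre line; the grasp point (between the pads) lies 19 mm behind it; z points along the fingers, x is the direction in which the jaws open and shut, and the axes are right-handed (so a half turn about z gives the same grasp; the last joint's range is limited). The gripper opens to 85 mm and grips with 20 to 120 N. Pads are 22 mm wide; open, the fingers measure 114 mm over their backs; the gripper's body (76 mm by 85 mm) begins 54 mm behind the grasp point. The pads swing forward as they close: fully open they stand 13 mm farther back than shut.
Start: joints at [-1.411, 0.276, 1.505, -0, 1.361, -0.121], TCP at [0.159, -0.553, 0.231] pointing down, gripper open.
Joint ranges: [-2.89, 2.89], [-0.75, 2.08], [0.22, 2.7], [-1.18, 4.32], [0.11, 2.71], [-2.7, 2.7]. Speed limits (rad/s): [2.57, 2.57, 3.14, 3.14, 3.14, 3.14].

## Interface

Orientations are given as a unit quaternion [w, x, y, z].
In Python, from rig import manip gives the robot as it stands.
- The arm moves only by the tool carry_out, never from a script. Its argument "series" is a list of rows, each a list of 2 entries, a list of its own where there are three numbers: the shift along the tool's x, y, z in mm, then the turn about the tool's z in degrees. A call has 1 to 10 rows; each row shifts and turns the pose as measured when the row begins, along the tool's axes as they then stand; what a row does not reach is not made up. A row lasts 1/12 s, in which the tool goes at most 41.7 mm and 7.16 degrees, less where a joint would pass 70% of its speed; a pose out of reach is approached as far as the arm can. A call is refused whole if a number of a shift passes 41.7 or a number of a turn 7.16, either way. A call with a gripper value outside its range is refused whole. "fingers" is the finger opening in mm, from 0 to 85.4, set as the call begins (left out, the last holds). The fingers move at their own pace and stop on an object; "squeeze" is the grip in N (left out, the last holds). Time passes only in rows, so rows that do not move let the fingers close. It gives the time, the measured TCP pose, the force and the opening at its end, in the units of the state.
- manip.get_state(): the state, without advancing time (a new reading comes with each control period).
- manip.get_image(name): name is "scene" or "side" or "wrist"; returns a dict with "frame" (420x560x3 uint8, blue, green, red), "K" (3x3 intrinsics, pixels), "rvec" (rotation vector, rad) and "tvec" (3), from world to camera coordinates, as OpenCV has them; the wrist camera has in their place "mount" (4x4, takes a point from camera to tool coordinates, whose origin is the TCP and whose axes are the tool frame's). Camera axes: x right, y down, z forward; pixel columns grow to the right and rows downward; lengths in m; the calibration is good to about 2 mm. A picture is of the moment at which its call begins: read the wrist's pose just before it. There is no depth.
- manip.sign_off(): hands the job in, once; it reports no verdict.
The state is a dict: "clock": time; "qpos": joint angles; "qd": joint speeds; "effort": joint torques, N m; "position": TCP position; "ee_rot": TCP orientation; "contact_force": force on the tool from outside, world axes, zero at the start; "moment": the same for the moment, N m; "width": finger opening in m.
Only numpy, scipy, OpenCV 4.12 (cv2) and the standard library are available. Lean on these libraries where they do the work, as an engineer would, in place of code of your own. Each camera call takes 0.05 s, during which the arm holds its last target. There are 200 camera calls.

## Task

Load the blue slide carrier into its dock: with your fingertips press it down firmly against the springy bed and, keeping it pressed, push it along under the dark crossbar and the steel leaf spring until its nose is fully home against the end stop. Do not pick the carrier up, leave the other things on the bench where they are, and take the hand away when the spring is holding the carrier down.

Things in the scene. Friction and masses are not known exactly. Their poses are not given: they have to be found in the camera images.
- dock: Fixed aluminium dock, base 250 x 124 mm, on the worktop, yaw within 0.5 rad. Origin: centre of its underside. x: along the channel, the loading direction (away from the robot); y left, z up. Grey side rails (|y| = 43.5 to 55.5 mm, tops z = 33 mm) leave the carrier 1.5 mm play each side. A low rear stop has its face at x = -118 mm, top z = 32 mm.
- bar (a point): Middle of the lower front edge of the dark fixed crossbar, at dock x = 59 mm, z = 35.5 mm. The bar spans the channel, is 12 mm deep along x (59 to 71 mm), its top at z = 47 mm (screw heads 51 mm).
- spring_tip (a point): Underside of the free tip of the unloaded steel leaf spring, dock x = 105 mm, z = 25 mm. The 50 mm wide leaf slopes down to it from the bar's top far edge.
- end_stop (a point): On the face of the grey end stop that the carrier's nose must meet: dock x = 115 mm, y = 0, z = 33 mm (the stop's top is at z = 42 mm).
- carrier: Loose blue slide carrier, 140 (x) x 84 (y) x 12 mm, about 0.18 kg, between the rails, axes as the dock's. Origin: centre of its underside; nose at x = +70 mm. Starts on the raised bed (underside z = 28, top 40 mm), nose 8 to 30 mm short of the bar; unpressed, its nose strikes the bar. Home: origin at dock x = 45 mm. A flush glass slide lies in its front half.
- pad (a point): Centre of the black-ribbed finger pad on the carrier's level upper face, at carrier x = -40, y = 0, z = 12 mm. The pad runs from carrier x = -66 to -14 mm and is 84 mm wide; the finger stop's upright face is 26 mm ahead of this point.
- finger_stop (a point): Middle of the top edge of the finger stop, a blue wedge 76 mm wide across the carrier ahead of the pad: upright rear face at carrier x = -14 mm, 8 mm high above the pad, sloping down to the front to x = 0. Fingertips on the pad can push against that face.
- bed (a joint): How far the white sprung bed under the carrier is pressed down, m: 0 up, 0.012 at its hard stop. It moves straight down, never tilts; about 6 N starts it, 8 N gives 7 mm, 9.5 N 12 mm. The nose clears the bar from 4.5 mm; at 7 mm the carrier's top is flush with the rail tops. It springs up when let go.
- leaf (a joint): Angle in rad by which the leaf spring is lifted: 0 free, about 0.1 to 0.3 with the carrier's nose under its tip. It then presses the nose down with about 8 N, which holds the bed down without the hand; pushing the carrier along under it takes up to about 10 N.
- marker_blue: Blue-capped white marker pen, 128 mm long, lying on the worktop (loose); a bystander, leave it alone. Origin: centre of its underside.
- dish: Small round culture dish, 58 mm across, 14 mm high, beside the dock on its left (loose); a bystander, leave it alone. Origin: centre of its underside.
- forceps: Steel forceps, 134 mm long, 8 mm high, lying along the dock on its right (loose); a bystander, leave it alone. Origin: centre of its underside.
There are look-alikes about, which are no part of the job. Leave any brown look-alike of the carrier alone.

How it is judged:
On the way, in this order (a step that is already met when the one before it is completed fails the run):
1. the carrier is pressed down on its bed before the crossbar (value of joint bed above 0.004 m and x of carrier in the frame of dock below 0 m), for 0.05 s.
2. the carrier's nose is under the leaf spring, lifting it (value of joint leaf above 0.04 rad and x of carrier in the frame of dock above 0.02 m), for 0.1 s.
At the end, for the whole second after the job is handed in: The carrier lies level in the channel, at rest, its nose within 4 mm of the end stop (origin at dock x = 41 to 49 mm, y within 4 mm), the leaf spring lifted by more than 0.05 rad and holding the bed down by more than 3 mm, with the hand away (x of carrier in the frame of dock between 0.041 and 0.049 m and y of carrier in the frame of dock between -0.004 and 0.004 m and angle between the x axis of carrier and the x axis of dock, either way round below 0.05 rad and angle between carrier's own z axis and vertical below 0.06 rad and value of joint bed above 0.003 m and value of joint leaf above 0.05 rad and linear speed of carrier below 0.01 m/s); the robot touches nothing.
It fails at once if the carrier is lifted more than 10 mm above its starting height (z of carrier in the frame of dock above 0.038 m).
It fails at once if the carrier is tipped by more than 0.2 rad (angle between carrier's own z axis and vertical above 0.2 rad).
It fails at once if the marker blue is displaced by more than 20 mm (distance of marker_blue from where it was at the start of the episode above 0.02 m).
It fails at once if the dish is displaced by more than 20 mm (distance of dish from where it was at the start of the episode above 0.02 m).
It fails at once if the forceps is displaced by more than 20 mm (distance of forceps from where it was at the start of the episode above 0.02 m).
It also fails if it takes over 37 s, if anything falls off the work surface, if the arm or the gripper's body presses on something with over 40 N, if the wrist force passes 120 N, or if a joint passes its speed limit or range.

## Working session

There is one attempt and no reset: what is moved stays moved. The work goes in short steps, Python scripts to look and compute and a tool call to move; the robot and the scene stay as the last step left them, time stands still between calls to the robot, and variables do not carry over. Pictures are saved under pics/ and viewed, about 8 in all and at most 12, crops included, and the job is handed in when it is done.

Besides the shell and the picture viewer there is one more tool, called after ">>>" as name(argument=value, ...) on one line, values as JSON. carry_out: Moves the arm, as the interface text tells. Its arguments: {"type":"object","properties":{"series":{"type":"array","items":{"type":"array"}},"fingers":{"type":"number"},"squeeze":{"type":"number"}},"required":["series"]}

```bash
mkdir -p pics
cat > h.py <<'E'
import numpy as np, cv2, json
from scipy.spatial.transform import Rotation as R
from rig import manip
def grab(n,fn):
    d=manip.get_image(n); cv2.imwrite('pics/'+fn+'.png',d['frame'])
    np.savez('pics/'+fn+'.npz',**{k:np.array(v) for k,v in d.items()}); return d
def ray(d,uv,z):
    "world points on plane z from pixels of a fixed camera"
    Rm=cv2.Rodrigues(np.array(d['rvec'],float))[0]; t=np.array(d['tvec'],float).ravel()
    p=cv2.undistortPoints(np.array(uv,float).reshape(-1,1,2),np.array(d['K']),None).reshape(-1,2)
    c=-Rm.T@t; v=np.c_[p,np.ones(len(p))]@Rm
    return c+v*((z-c[2])/v[:,2])[:,None]
def proj(d,P): return cv2.projectPoints(np.array(P,float).reshape(-1,1,3),np.array(d['rvec'],float),np.array(d['tvec'],float),np.array(d['K']),None)[0].reshape(-1,2)
E
python3 - <<'E'
from h import *
a=grab('scene','s0');b=grab('side','d0')
s=manip.get_state();print({k:np.round(v,3).tolist() for k,v in s.items()})
for d in(a,b):print(-cv2.Rodrigues(np.array(d['rvec'],float))[0].T@np.array(d['tvec']).ravel())
E
```

```text
{'clock': 0.1, 'qpos': [-1.411, 0.277, 1.506, 0.0, 1.361, -0.121], 'qd': [-0.001, -0.002, -0.004, -0.001, -0.001, 0.0], 'effort': [0.001, -41.77, -24.641, -0.0, 0.006, 0.0], 'position': [0.159, -0.552, 0.231], 'ee_rot': [-0.001, 0.799, -0.601, -0.001], 'contact_force': [-0.019, 0.056, -0.351], 'moment': [-0.006, -0.026, 0.085], 'width': 0.085}
[-0.36788534  0.1322501   1.12463258]
[ 0.68644188 -0.72674274  0.89358477]
```

View pics/s0.png

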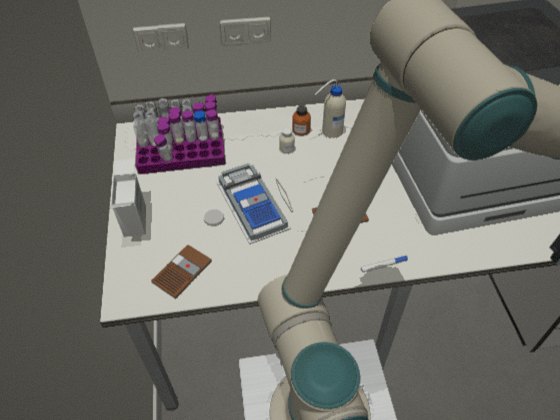

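View pics/d0.png

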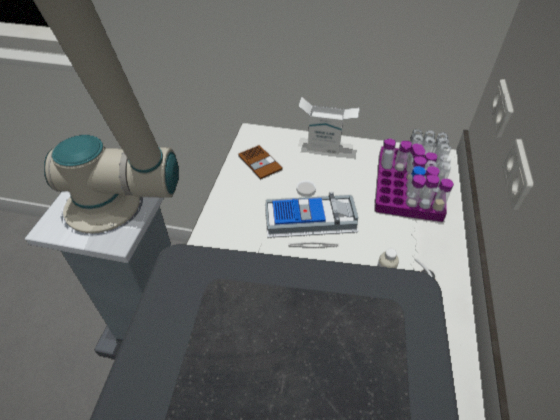

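The scene view shows the dock with the blue carrier at about (255,203). There are brown look-alikes at (182,270) and (340,213), the dish at (214,217), the forceps at (285,195) and the marker at (385,264). In the side view the dock is at (310,213). Only the carrier at (255,203) is blue and between rails, so I'll confirm it in one enlarged crop.

Run:
```python
from h import *
a=cv2.imread('pics/s0.png');b=cv2.imread('pics/d0.png')
A=cv2.resize(a[155:250,205:305],None,fx=4,fy=4,interpolation=cv2.INTER_CUBIC)
B=cv2.resize(b[180:260,255:370],None,fx=3.4,fy=3.4,interpolation=cv2.INTER_CUBIC)
o=np.zeros((400,800,3),np.uint8);o[:380,:400]=A;o[:B.shape[0],405:405+B.shape[1]]=B[:, :395];cv2.imwrite('pics/c0.png',o)
for n,i in(('s0',a),('d0',b)):
    d=dict(np.load(f'pics/{n}.npz'))
    h=cv2.cvtColor(i,cv2.COLOR_BGR2HSV);m=cv2.inRange(h,(100,130,60),(130,255,255))
    m=cv2.morphologyEx(m,cv2.MORPH_CLOSE,np.ones((5,5)))
    k,l,st,c=cv2.connectedComponentsWithStats(m)
    for j in range(1,k):
        if st[j,4]>80:
            q=cv2.boxPoints(cv2.minAreaRect(np.argwhere(l==j)[:,::-1].astype(np.float32)))
            print(n,st[j],c[j].round(1),q.round(1).tolist(),ray(d,q,.04).round(4).tolist())
```

```text
s0 [331  86  11  10  96] [335.8  90.3] [[331.0, 86.0], [341.0, 86.0], [341.0, 95.0], [331.0, 95.0]] [[1.0642, -0.2535, 0.04], [1.059, -0.2875, 0.04], [1.0102, -0.2764, 0.04], [1.0153, -0.243, 0.04]]
s0 [194 110  12  13 120] [199.3 116. ] [[192.60000610351562, 111.0999984741211], [203.1999969482422, 109.0], [205.60000610351562, 120.9000015258789], [195.0, 123.0]] [[1.0015, 0.2221, 0.04], [1.0071, 0.1874, 0.04], [0.9457, 0.183, 0.04], [0.9404, 0.217, 0.04]]
s0 [234 184  46  44 904] [256.9 207.1] [[232.89999389648438, 193.60000610351562], [258.5, 179.3000030517578], [279.70001220703125, 217.0], [254.0, 231.39999389648438]] [[0.619, 0.1246, 0.04], [0.6633, 0.0464, 0.04], [0.5145, 0.0069, 0.04], [0.4761, 0.0813, 0.04]]
d0 [412 166  14  10 108] [418.5 170.5] [[412.0, 166.0], [425.0, 166.0], [425.0, 175.0], [412.0, 175.0]] [[0.8771, 0.3138, 0.04], [0.9157, 0.322, 0.04], [0.9149, 0.2804, 0.04], [0.8771, 0.2724, 0.04]]
d0 [272 198  53  26 951] [296.9 211.1] [[271.8999938964844, 200.1999969482422], [322.8999938964844, 197.10000610351562], [324.3999938964844, 220.89999389648438], [273.29998779296875, 223.89999389648438]] [[0.4918, 0.0832, 0.04], [0.6307, 0.1252, 0.04], [0.6471, 0.0369, 0.04], [0.5151, -0.0026, 0.04]]
```

View pics/c0.png

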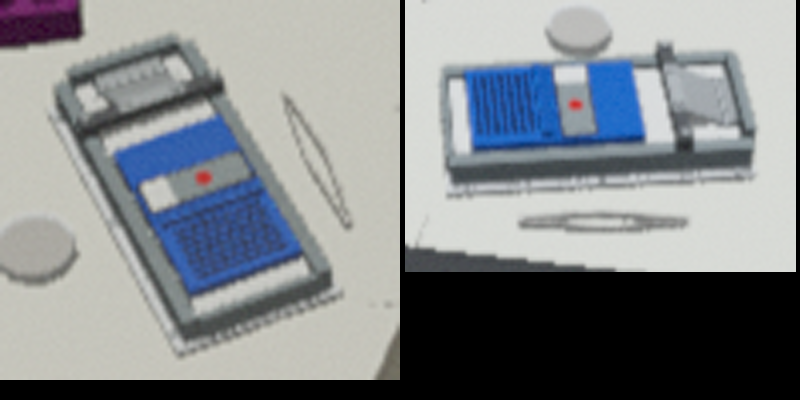

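The crop confirms it: the blue carrier with black ribs lies between the grey rails, with the dark bar and leaf ahead of it. The carrier's centre is about (0.570, 0.063) with yaw about 0.294 rad, and the pad is near (0.532, 0.051). The tool is already aligned with the dock to within 1° (its −y is the loading direction), so I'll move above the pad.

>>> carry_out(series=[[[-26,-29,0],0],[[-26,-29,0],0],[[-26,-29,0],0],[[-26,-29,0],0],[[-26,-29,0],0],[[-26,-29,0],0],[[-26,-29,0],0],[[-26,-29,0],0],[[-26,-29,0],0],[[-26,-29,0],0]], fingers=30)

```text
clock: 0.93
position: [0.369, -0.2151, 0.2248]
ee_rot: [-0.0, 0.794, -0.608, -0.003]
contact_force: [0.5, -0.9, -0.5]
width: 0.0299
```

>>> carry_out(series=[[[-27,-28,0],0],[[-27,-28,0],0],[[-27,-28,0],0],[[-27,-28,0],0],[[-27,-28,0],0],[[-27,-28,0],0],[[-27,-28,0],0],[[-25,-28,0],0],[[0,0,0],0]])

```text
clock: 1.68
position: [0.5351, 0.0723, 0.223]
ee_rot: [-0.002, 0.796, -0.605, -0.004]
contact_force: [0.7, -1.1, 0.4]
width: 0.0301
```

Run:
```python
from h import *
s=manip.get_state();a=grab('wrist','w1')
print(np.round(s['position'],4),np.round(s['ee_rot'],4),s['contact_force'])
np.savez('pics/w1s.npz',p=s['position'],q=s['ee_rot']);print(a['mount'],a['K'])
```

```text
[0.5351 0.0723 0.223 ] [-0.0017  0.7962 -0.605  -0.0037] [ 0.6599451  -1.07375961  0.36666494]
[[ 9.99999035e-01  7.77055380e-04 -1.15178410e-03 -2.09018384e-05]
 [-4.42260056e-04  9.63886809e-01  2.66311891e-01 -6.62694160e-02]
 [ 1.31712859e-03 -2.66311124e-01  9.63886223e-01 -1.42719229e-01]
 [ 0.00000000e+00  0.00000000e+00  0.00000000e+00  1.00000000e+00]] [[310.78832241   0.         280.05083185]
 [  0.         310.78832241 206.66123198]
 [  0.           0.           1.        ]]
```

View pics/w1.png

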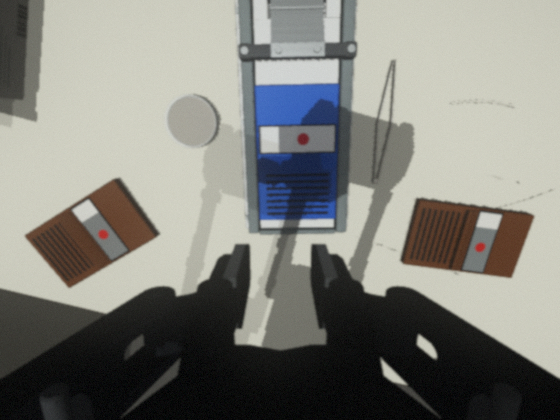

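The wrist view shows the blue carrier at columns 254–340 and rows 84–220. The bar is at row 50, the dish at (192,121) and the forceps at (384,120), both outside the rails. Next I'll cast rays to get the offsets.

```bash
cat >> h.py <<'E'
def wray(n,uv,z):
    "world and tool coordinates of wrist pixels on world plane z"
    d=np.load(f'pics/{n}.npz');s=np.load(f'pics/{n}s.npz');M=d['mount'];Q=s['q'];T=R.from_quat(np.r_[Q[1:],Q[0]]).as_matrix()
    p=cv2.undistortPoints(np.array(uv,float).reshape(-1,1,2),d['K'],None).reshape(-1,2)
    v=np.c_[p,np.ones(len(p))]@M[:3,:3].T@T.T;c=T@M[:3,3]+s['p']
    W=c+v*((z-c[2])/v[:,2])[:,None];return W,(W-s['p'])@T
E
python3 - <<'E'
from h import *
i=cv2.imread('pics/w1.png');h=cv2.cvtColor(i,cv2.COLOR_BGR2HSV)
m=cv2.inRange(h,(105,130,40),(130,255,255));m=cv2.morphologyEx(m,cv2.MORPH_OPEN,np.ones((3,3)))
m[:60]=0;m[240:]=0
p=np.argwhere(m)[:,::-1].astype(np.float32)
hull=cv2.convexHull(p);q=cv2.boxPoints(cv2.minAreaRect(hull));print(q)
W,t=wray('w1',q,.04);print(W.round(4),'\n',t.round(4)*1000, 'centre',W.mean(0),t.mean(0))
e=[np.linalg.norm(W[k]-W[k-1]) for k in range(4)];print(e)
# side edges per row -> tool axis angle
L=[];Rr=[]
for r in range(90,215,5):
    x=np.where(m[r])[0]
    L.append((x.min(),r));Rr.append((x.max(),r))
for S in(L,Rr):
    _,T=wray('w1',S,.04);f=cv2.fitLine(T[:,:2].astype(np.float32),cv2.DIST_HUBER,0,.01,.01).ravel();print('edge deg from tool y',np.degrees(np.arctan(f[0]/f[1])),f[2:])
print('bar bottom/front',wray('w1',[(300,58)],.0355)[1]*1000)
E
```

```text
[[254.49222  85.61016]
 [337.97882  83.94042]
 [340.63736 216.86725]
 [257.15076 218.53699]]
[[6.235e-01 1.249e-01 4.000e-02]
 [6.468e-01 4.650e-02 4.000e-02]
 [5.182e-01 6.000e-04 4.000e-02]
 [4.916e-01 8.820e-02 4.000e-02]] 
 [[ -25.6  -99.6  183. ]
 [  56.2 -101.   182.4]
 [  66.    35.1  182.5]
 [ -25.6   37.4  183.3]] centre [0.57002444 0.06506876 0.04      ] [ 0.01775269 -0.03202274  0.18279418]
[np.float64(0.13692413302952736), np.float64(0.08177645051682496), np.float64(0.1365301229465444), np.float64(0.09158374553812151)]Traceback (most recent call last):
  File "<stdin>", line 13, in <module>
    return umr_minimum(a, axis, None, out, keepdims, initial, where)
ValueError: zero-size array to reduction operation minimum which has no identity
```

Run:
```python
from h import *
i=cv2.imread('pics/w1.png');h=cv2.cvtColor(i,cv2.COLOR_BGR2HSV)
m=cv2.inRange(h,(105,130,40),(130,255,255))
L=[];Rr=[]
for r in range(88,216,4):
    x=np.where(m[r,230:360])[0]+230
    if len(x)>8 and np.ptp(x)>70: L.append((x.min(),r));Rr.append((x.max(),r))
for S in(L,Rr):
    _,T=wray('w1',S,.04);f=cv2.fitLine((T[:,:2]*1000).astype(np.float32),cv2.DIST_HUBER,0,.01,.01).ravel()
    print('edge deg from tool y',np.degrees(np.arctan(f[0]/f[1])),'x at y=0,-32:',f[2]-f[0]/f[1]*f[3],f[2]+f[0]/f[1]*(-32-f[3]))
c=np.where(m[60:250,295:299].any(1))[0]+60;print(c.min(),c.max(),wray('w1',[(297,c.min()-.5),(297,c.max()+.5)],.04)[1]*1000)
print('bar',wray('w1',[(300,58)],.0355)[1]*1000)
s=manip.get_state();Q=s['ee_rot'];print(R.from_quat(np.r_[Q[1:],Q[0]]).as_matrix().round(4))
```

```text
edge deg from tool y 1.3836503 x at y=0,-32: -22.97117 -23.744097
edge deg from tool y 1.0299217 x at y=0,-32: 58.295937 57.720657
85 217 [[  16.14177429 -100.55230668  182.68442361]
 [  18.19733749   36.02561152  182.91241538]]
bar [[  18.9182705  -125.13665771  187.11832861]]
[[ 0.2678 -0.9634 -0.007 ]
 [-0.9634 -0.2679  0.0046]
 [-0.0063  0.0055 -1.    ]]
```

Measured offsets in tool axes: the carrier's centre line is at x = +17.5 mm, the pad press point at y = +2 mm, the top 183 mm below, and the turn needed is −1.2°. The nose is about 25 mm short of the bar. I'll descend to about 30 mm above the pad.

>>> carry_out(series=[[[17.5,2,0],-1.2],[[0,0,25],0],[[0,0,25],0],[[0,0,25],0],[[0,0,25],0],[[0,0,25],0],[[0,0,25],0],[[0,0,0],0],[[0,0,0],0]])

```text
clock: 2.48
position: [0.5293, 0.0446, 0.0673]
ee_rot: [0.004, 0.802, -0.597, -0.004]
contact_force: [1.6, -1.0, 0.4]
width: 0.0302
```

Run:
```python
from h import *
s=manip.get_state();a=grab('wrist','w2');b=grab('side','d2')
np.savez('pics/w2s.npz',p=s['position'],q=s['ee_rot']);Q=s['ee_rot'];T=R.from_quat(np.r_[Q[1:],Q[0]]).as_matrix();print(T.round(4),s['position'],s['contact_force'])
# target press point world: from w1
s1=np.load('pics/w1s.npz');Q=s1['q'];T1=R.from_quat(np.r_[Q[1:],Q[0]]).as_matrix()
for P in ([17.5,2,183],[17,-32,183],[17,-18,183]):
    w=T1@np.array(P)/1000+s1['p'];print(w,((w-s['position'])@T*1000).round(1))
cv2.imwrite('pics/c2.png',np.vstack([a['frame'][:330]*1,cv2.resize(b['frame'][170:260,250:390],(420,270))[:, :].copy() if 0 else cv2.copyMakeBorder(cv2.resize(b['frame'][175:255,250:390],(420,240)),0,0,0,140,0)]))
```

```text
[[ 0.2878 -0.9576 -0.0115]
 [-0.9577 -0.2878 -0.0012]
 [-0.0022  0.0114 -0.9999]] [0.52934701 0.04460023 0.0673242 ] [ 1.5510604  -1.04151552  0.44635963]
[0.53717775 0.05619589 0.0398571 ] [ -8.8 -11.1  27.4]
[0.56980004 0.0657893  0.03980026] [ -8.6 -45.1  27. ]
[0.55631216 0.06203742 0.03982531] [ -8.9 -31.2  27.2]
```

View pics/c2.png

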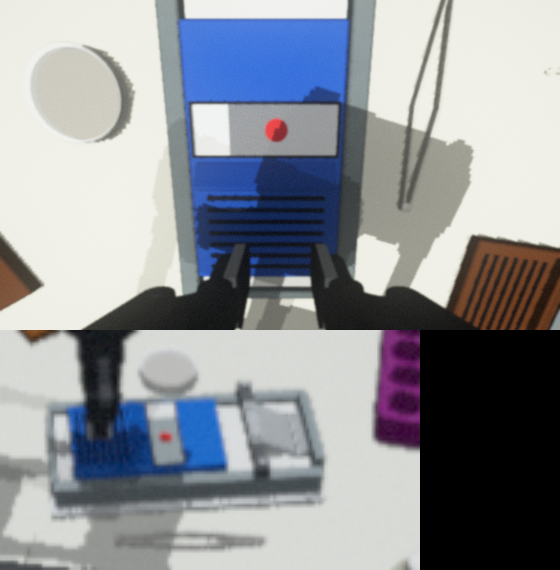

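The close view shows the fingertips at columns 240 and 320 (centre 280), while the carrier is centred at about column 265. That agrees with the ray result of −8.8 mm in x and −11 mm in y, so I'll correct and lower to near contact.

>>> carry_out(series=[[[-8.5,-11,0],0],[[0,0,0],0],[[0,0,10],0],[[0,0,8],0],[[0,0,0],0]])

```text
clock: 3.0
position: [0.5442, 0.0572, 0.0552]
ee_rot: [-0.001, 0.803, -0.597, 0.002]
contact_force: [-1.0, 0.0, 0.1]
width: 0.0302
```

```bash
cat >> h.py <<'E'
def off():
    s=manip.get_state();Q=s['ee_rot'];T=R.from_quat(np.r_[Q[1:],Q[0]]).as_matrix()
    ax=np.array([np.cos(.2875),np.sin(.2875)])  # dock x
    d=np.array(s['position'])[:2]-[.5698,.0652]
    print('t',s['clock'],'carrier0-frame x,y mm',(d@ax*1000).round(1),(d@[-ax[1],ax[0]]*1000).round(1),'z',round(s['position'][2]*1000,1),'toolx yaw deg',np.degrees(np.arctan2(T[1,0],T[0,0])).round(2),'tilt',T[:,2].round(4),'F tool',(np.array(s['contact_force'])@T).round(1),'w',s['width'])
E
python3 - <<'E'
from h import *
i=cv2.imread('pics/w2.png');h=cv2.cvtColor(i,cv2.COLOR_BGR2HSV)
m=cv2.inRange(h,(105,130,40),(130,255,255));L=[];Rr=[]
for r in list(range(25,95,5))+list(range(165,230,5)):
    x=np.where(m[r,150:380])[0]+150
    L.append((x.min(),r));Rr.append((x.max(),r))
D=[]
for S in(L,Rr):
    W,_=wray('w2',S,.04);f=cv2.fitLine((W[:,:2]*1000).astype(np.float32),cv2.DIST_HUBER,0,.01,.01).ravel()
    print('yaw',np.arctan(f[1]/f[0]),'y at x=570',f[3]+f[1]/f[0]*(570-f[2]))
c=np.where(m[:250,262:266].any(1))[0];print(wray('w2',[(264,c.min())],.04)[0],c.min());off()
E
```

```text
yaw 0.29068494 y at x=570 108.47634
yaw 0.28760254 y at x=570 22.745201
[[0.63515308 0.0848519  0.04      ]] 20
t 3.0 carrier0-frame x,y mm -26.8 -0.4 z 55.2 toolx yaw deg -73.26 tilt [ 0.0043 -0.0013 -1.    ] F tool [-0.3  1.  -0.1] w 0.03021748559310927
```

>>> carry_out(series=[[[0,7,0],0],[[0,0,0],0],[[0,0,5],0],[[0,0,4],0],[[0,0,0],0]])

```text
clock: 3.42
position: [0.5358, 0.055, 0.045]
ee_rot: [-0.0, 0.803, -0.596, 0.002]
contact_force: [-0.4, -0.6, -0.1]
width: 0.0298
```

```bash
python3 -c "
from h import *
off()"
```

```text
t 3.4167 carrier0-frame x,y mm -35.5 -0.1 z 45.0 toolx yaw deg -73.22 tilt [ 0.0028 -0.0016 -1.    ] F tool [0.5 0.5 0.1] w 0.029793534596804064
```

>>> carry_out(series=[[[0,0,4],0],[[0,0,4],0],[[0,0,4],0],[[0,0,4],0]])

```text
clock: 3.75
position: [0.5362, 0.055, 0.0298]
ee_rot: [-0.001, 0.803, -0.596, 0.002]
contact_force: [-2.1, -0.0, 8.9]
width: 0.0302
```

```bash
python3 -c "
from h import *
off()"
```

```text
t 3.75 carrier0-frame x,y mm -35.1 -0.3 z 29.8 toolx yaw deg -73.24 tilt [ 0.0037 -0.0014 -1.    ] F tool [-0.6  2.  -8.9] w 0.030226596813457286
```

Contact: 8.9 N at z = 29.8 mm, so the bed is about 10 mm down. Now I'll press to the bottom and push forward.

>>> carry_out(series=[[[0,0,3],0],[[0,-5,2],0],[[0,-5,2],0],[[0,-5,2],0]])

```text
clock: 4.08
position: [0.5426, 0.057, 0.0275]
ee_rot: [0.006, 0.803, -0.595, -0.003]
contact_force: [-8.1, -2.5, 19.5]
width: 0.0299
```

```bash
python3 -c "
from h import *
off()"
```

```text
t 4.0833 carrier0-frame x,y mm -28.5 -0.2 z 27.5 toolx yaw deg -73.08 tilt [-0.0115 -0.0061 -0.9999] F tool [  0.1   8.7 -19.4] w 0.02988065940999232
```

>>> carry_out(series=[[[0,-8,1],0],[[0,-8,1],0],[[0,-8,1],0],[[0,-8,1],0]])

```text
clock: 4.42
position: [0.5673, 0.0647, 0.0276]
ee_rot: [0.01, 0.804, -0.595, -0.006]
contact_force: [-5.9, -2.2, 14.6]
width: 0.0301
```

```bash
python3 -c "
from h import *
off()"
```

```text
t 4.4167 carrier0-frame x,y mm -2.5 0.2 z 27.6 toolx yaw deg -73.01 tilt [-0.0225 -0.0095 -0.9997] F tool [  0.4   6.7 -14.4] w 0.030118458015794915
```

>>> carry_out(series=[[[0,-8,1],0],[[0,-8,1],0],[[0,-8,1],0],[[0,-8,1],0]])

```text
clock: 4.75
position: [0.593, 0.0724, 0.0277]
ee_rot: [0.015, 0.804, -0.594, -0.01]
contact_force: [-5.1, -2.1, 12.7]
width: 0.0298
```

```bash
python3 -c "
from h import *
off()
d=grab('side','d3');cv2.imwrite('pics/c3.png',cv2.resize(d['frame'][175:255,250:390],(700,400)))"
```

```text
t 4.75 carrier0-frame x,y mm 24.3 0.3 z 27.7 toolx yaw deg -72.93 tilt [-0.0336 -0.0134 -0.9993] F tool [  0.5   6.  -12.5] w 0.029824849375592644
```

View pics/c3.png

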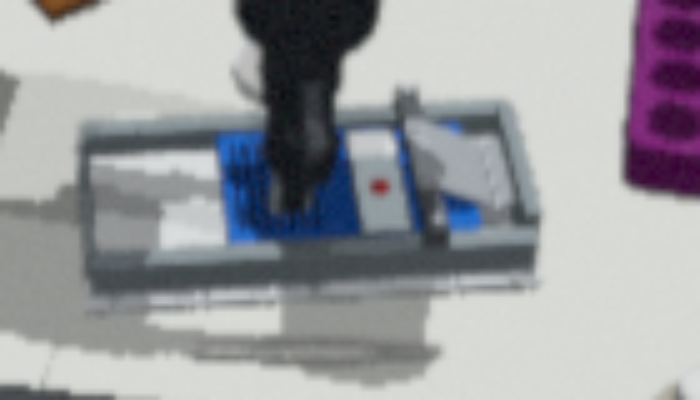

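The crop shows the carrier's nose past the bar (nose about x = 478, end stop about x = 515) and the fingers on the pad. I'll keep pushing with a bit more down-press.

>>> carry_out(series=[[[0,-8,2],0],[[0,-8,2],0],[[0,-8,2],0]])

```text
clock: 5.05
position: [0.6076, 0.0768, 0.0276]
ee_rot: [0.023, 0.805, -0.593, -0.015]
contact_force: [-10.4, -3.4, 22.3]
width: 0.0302
```

```bash
python3 -c "
from h import *
off()"
```

```text
t 5.05 carrier0-frame x,y mm 39.5 0.4 z 27.6 toolx yaw deg -72.78 tilt [-0.0519 -0.0196 -0.9985] F tool [  0.2  12.1 -21.7] w 0.030205245186421016
```

>>> carry_out(series=[[[0,-8,1.5],0],[[0,-8,1],0],[[0,-8,1],0]])

```text
clock: 5.3
position: [0.621, 0.0807, 0.0278]
ee_rot: [0.032, 0.805, -0.592, -0.021]
contact_force: [-16.3, -7.1, 20.2]
width: 0.0298
```

```bash
python3 -c "
from h import *
off()"
```

```text
t 5.3 carrier0-frame x,y mm 53.5 0.4 z 27.8 toolx yaw deg -72.67 tilt [-0.0714 -0.0262 -0.9971] F tool [  2.   19.1 -18.7] w 0.029820605161562735
```

>>> carry_out(series=[[[0,-6,1],0],[[0,-6,1],0]])

```text
clock: 5.47
position: [0.6209, 0.0807, 0.028]
ee_rot: [0.042, 0.805, -0.592, -0.029]
contact_force: [-12.7, -3.7, 18.6]
width: 0.0301
```

```bash
python3 -c "
from h import *
off()
d=grab('side','d4');A=cv2.resize(d['frame'][175:255,250:390],(700,400));e=grab('scene','s4');cv2.imwrite('pics/c4.png',A)"
```

```text
t 5.4667 carrier0-frame x,y mm 53.4 0.3 z 28.0 toolx yaw deg -72.63 tilt [-0.0964 -0.0337 -0.9948] F tool [ -0.2  15.  -17.1] w 0.030104374671665268
```

View pics/c4.png

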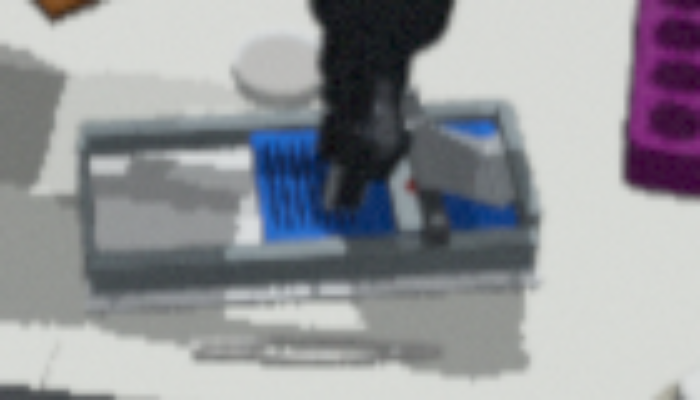

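The nose has reached the grey end stop (blue meets it at about x = 515) and the TCP no longer advances under a 15–19 N push, so the carrier is home. I'll relax the push, then lift off gently.

>>> carry_out(series=[[[0,0,0],0],[[0,0.3,0],0],[[0,0.3,-2],0],[[0,0.5,-3],0]])

```text
clock: 5.9
position: [0.6198, 0.0801, 0.0342]
ee_rot: [0.042, 0.804, -0.592, -0.029]
contact_force: [-0.4, 0.3, 0.2]
width: 0.0301
```

```bash
python3 -c "
from h import *
off()"
```

```text
t 5.9 carrier0-frame x,y mm 52.2 0.1 z 34.2 toolx yaw deg -72.67 tilt [-0.0966 -0.0338 -0.9947] F tool [-0.4  0.3 -0.2] w 0.030128215831940114
```

>>> carry_out(series=[[[0,2,-6],0],[[0,3,-12],0],[[0,4,-20],0],[[0,8,-30],0],[[0,8,-30],0],[[0,10,-30],0],[[0,10,-20],0],[[0,0,0],0]])

```text
clock: 6.57
position: [0.589, 0.0713, 0.1939]
ee_rot: [0.044, 0.805, -0.591, -0.031]
contact_force: [0.5, 0.5, 1.2]
width: 0.0301
```

Run:
```python
from h import *
off();s=manip.get_state();d=grab('side','d5');w=grab('wrist','w5')
np.savez('pics/w5s.npz',p=s['position'],q=s['ee_rot'])
A=cv2.resize(d['frame'][175:255,250:390],(560,320));cv2.imwrite('pics/c5.png',np.vstack([w['frame'][:260],A]))
i=w['frame'];m=cv2.inRange(cv2.cvtColor(i,cv2.COLOR_BGR2HSV),(105,130,40),(130,255,255))
k,l,st,c=cv2.connectedComponentsWithStats(m)
print(st[st[:,4]>100])
```

```text
t 6.5667 carrier0-frame x,y mm 20.2 0.4 z 193.9 toolx yaw deg -72.61 tilt [-0.1021 -0.0346 -0.9942] F tool [-0.3 -0.5 -1.2] w 0.030063826791677104
[[     0      0    560    420 228192]
 [   234     23     18     56    894]
 [   313     25     21     55    874]
 [   235     95     93     90   5240]]
```

View pics/c5.png

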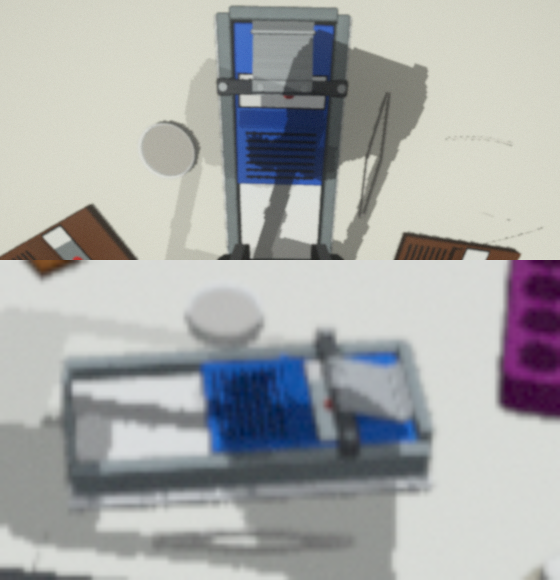

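The carrier lies under the bar and leaf, with its nose (row 23) at the end stop. The dish (170,149) and the forceps (375,155) are in place. One numeric check of nose and tail before handing in.

Run:
```python
from h import *
i=cv2.imread('pics/w5.png');print('col 242, rows 5-40 BGR');print([tuple(int(v) for v in i[r,242]) for r in range(8,32,2)])
print([ (r,i[r,285].tolist()) for r in range(80,112,3)])
ax=np.array([np.cos(.289),np.sin(.289)])
f=lambda uv,z:wray('w5',[uv],z)[0][0][:2]@ax*1000
t=f((282,185),.030);n=f((242,22.5),.030)
print('tail',t,'nose',n,'len',n-t,'bar lower front (row95)-tail, want 84:',f((285,95),.0355)-t)
w1=wray('w1',[(297,217.5),(300,58)],.04)[0][:,:2]@ax*1000;print('start tail',w1[0],'travel',t-w1[0])
print('bar w1',wray('w1',[(300,58)],.0355)[0][:,:2]@ax*1000)
off()
```

```text
col 242, rows 5-40 BGR
[(137, 139, 129), (141, 141, 133), (141, 144, 132), (141, 142, 134), (141, 141, 130), (111, 110, 104), (71, 71, 68), (93, 68, 58), (174, 99, 66), (192, 111, 70), (193, 108, 67), (195, 113, 70)]
[(80, [126, 125, 121]), (83, [135, 136, 130]), (86, [94, 92, 90]), (89, [69, 67, 65]), (92, [52, 49, 49]), (95, [56, 57, 85]), (98, [103, 105, 121]), (101, [126, 126, 125]), (104, [127, 125, 122]), (107, [93, 86, 83]), (110, [126, 65, 41])]
tail 571.2342854818646 nose 713.0428282320032 len 141.8085427501386 bar lower front (row95)-tail, want 84: 85.42124411599809
start tail 496.8836910385607 travel 74.35059444330392
bar w1 [658.00078665]
t 6.6667 carrier0-frame x,y mm 19.8 0.7 z 190.1 toolx yaw deg -72.61 tilt [-0.106  -0.0343 -0.9938] F tool [ 1.1  0.5 -0.3] w 0.029796469830709257
```

Run:
```python
from h import *
ax=np.array([np.cos(.289),np.sin(.289)])
f=lambda uv,z:wray('w5',[uv],z)[0][0][:2]@ax*1000
e=f((242,17.5),.042);b=f((285,95),.0355);n=f((242,22.5),.030)
print('end stop-bar (want 56)',e-b,'gap nose',e-n)
if abs(e-n)<3: manip.sign_off();print('signed off')
```

```text
end stop-bar (want 56) 57.98362035681919 gap nose 1.596321722678681
the job is handed in; nothing more can be done
signed off
```

The blue carrier is in its dock with its nose at the end stop. I took the hand away and handed the job in at about 6.7 s; no verdict is reported.

I pressed the carrier down on its pad with the fingertips 30 mm apart. Contact read 8.9 N with the bed about 10 mm down, rising to about 20 N once it was at its stop. Keeping it pressed, I pushed it under the bar and leaf spring until the tool stalled at 15–19 N. I then relaxed the push and lifted off.

**Last checks, from the final wrist and side pictures:**
- **Nose:** the gap to the end stop is about 1.6 mm, within the 2 mm calibration.
- **Position:** measured from the bar to the carrier's tail, the origin is at dock x of about 43.6 mm, against the allowed 41 to 49 mm.
- **Hold:** the carrier stays down under the leaf with the hand away. I judged this from the pictures; the bed and leaf angles were not measured.
- **Hand:** the tool is 190 mm up, with about 1 N on it, which is noise.
- **Bystanders:** the dish and forceps look unmoved. I did not re-check the marker, but the hand only crossed the bench at about 0.22 m height and came down over the dock.

**What disagreed:**
- The picture-measured travel of about 74 mm is short of the roughly 81 mm I estimated at the start. The stall, the nose gap and the bar-to-tail distance all agree that it is home, so the starting estimate was probably off.
- The bar-to-end-stop distance came out at 58 mm against the nominal 56 mm.
- The tool also leaned about 0.1 rad during the push.

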